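# Turn the spice carousel to bring the salt round

### The arm

A 6-joint arm with a two-finger parallel gripper is mounted at the origin on a cart in front of the work surface, level with it; the furniture and walls round the work are solid. World frame = base frame: x ahead of the robot, y to its left, z up, the work surface at z = 0. Lengths are in m, angles in rad, forces in N, time in s.
With the tool pointing down it reaches from about 0.25 to 0.775 m from the base axis. Payload 4 kg.
Tool frame: the origin (TCP) lies midway between the tips of the shut fingers; the grasp point (between the pads) lies 19 mm behind it (robot.tcp_to_grasp is the z of the grasp point in the tool frame, in m); z points along the fingers, y is the line along which they close (so a half turn about z gives the same grasp; the last joint's range is limited). The gripper opens to 94 mm and grips with 3 to 60 N. Pads are 16 mm wide; open, the fingers measure 119 mm over their backs; the gripper's body (75 mm by 177 mm) begins 78 mm behind the grasp point.
Start: joints at [1.159, 0.087, 1.371, -0, 1.684, -0.103], TCP at [0.167, 0.524, 0.183] pointing down, gripper open.
Joint ranges: [-3.1, 3.1], [-0.76, 2.03], [0.27, 2.55], [-1.08, 4.22], [0.17, 2.65], [-2.57, 2.57]. Speed limits (rad/s): [2.79, 2.79, 3.14, 3.14, 3.14, 3.14].

### API

Orientations are given as [roll, pitch, yaw] about the fixed x, y, z axes, in that order (R = Rz(yaw) Ry(pitch) Rx(roll)).
In Python, from bench import robot gives the robot as it stands. The module is installed in compiled form; this text tells all that it offers.
- The arm moves only by the tool move_arm, never from a script. Its argument "motion" is one flat list of numbers, 7 for each row, row after row: the turn, a rotation vector about the tool's x, y, z in units of 45 degrees (1.0 is 45 degrees), then the shift along the tool's x, y, z in units of 100 mm (1.0 is 100 mm), then the opening, from 0 (shut) to 1 (fully open). A call has 1 to 12 rows; each row shifts and turns the commanded pose from where the row before left it, along the tool's axes as they then stand; what a row does not reach is not made up. A row lasts 1/12 s, in which the tool goes at most 41.7 mm and 7.16 degrees, less where a joint would pass 70% of its speed; a pose out of reach is approached as far as the arm can. A call with a number of a shift or a turn outside -1 to 1 is refused whole. A call with a gripper value outside its range is refused whole. The fingers move at their own pace and stop on an object; the grip force is fixed at half the most. Time passes only in rows, so rows that do not move let the fingers close. It gives the time, the measured TCP pose, the force, the opening and the grip force at its end, in the units of the state.
- robot.get_obs(): the state, without advancing time (a new reading comes with each control period).
- robot.snapshot(name): name is "scene" or "top"; returns the picture (400x640x3 uint8, red, green, blue); there is no depth.
- robot.get_calibration(name): a dict with "fx", "fy", "cx", "cy" (pixels), "R" (3x3) and "t" (3): a world point X has camera coordinates R X + t. Camera axes: x right, y down, z forward; pixel columns grow to the right and rows downward; lengths in m; the calibration is good to about 2 mm. A picture is of the moment at which its call begins. get_calibration takes no time and is no camera call.
- robot.close_job(): hands the job in; it is judged then, once.
The state is a dict: "time": time; "joint_positions": joint angles; "qvel": joint speeds; "joint_torque": joint torques, N m; "tool_pos": TCP position; "ee_rot": TCP orientation; "wrist_force": force on the tool from outside, world axes, zero at the start; "wrist_torque": the same for the moment, N m; "width": finger opening in m; "finger_force": force on a finger pad.
Only numpy, scipy, OpenCV 4.12 (cv2) and the standard library are available. Lean on these libraries where they do the work, as an engineer would, in place of code of your own. Each camera call takes 0.05 s, during which the arm holds its last target. There are 200 camera calls.

### The job

Bring the salt shaker round to the red arrow of the spice carousel: with the gripper's fingers closed, push sideways on the end of one or more spokes, gently, turning the carousel either way until the shaker stands in line with the arrow, then let go and stay clear. Pinch, grip and lift nothing, push on the spokes only and not on the tray, never touch the shaker or the spice jars, which stay standing on the tray, and leave the yellow mug and the flat tin beside it alone.

Things in the scene. Friction and masses are not known exactly. Their poses are not given: they have to be found in the camera images.
- wheel (a joint): turn of the carousel's tray, hub and spokes about the vertical axis, rad, 0 at the start, grows anticlockwise seen from above; turns freely both ways for a full turn, with light friction (about 1 N at a spoke's end), and stays where it is left.
- hub (a point): centre of the wooden tray's floor, on the turning axis, 30 mm above the worktop. The tray is 200 mm across with a low rim up to 42 mm above the worktop; the hub is 32 mm thick and rises to 97 mm.
- arrow_spot (a point): spot where the shaker is wanted: 50 mm from the axis, at tray floor height, in the direction of the red arrow. The arrow is on a fixed light wooden tongue at worktop level, 34 mm wide and 7 mm high, reaching 170 mm out from under the tray, roughly towards the robot; it does not turn with the tray, and its red arrow points inwards to the axis.
- spoke_0 (a point): one of the four spokes: dark wooden end grip, 14 mm thick, centre line 81 mm above the worktop, from 118 to 164 mm from the axis (a 10 mm steel bar joins it to the hub, above the tray); this point lies on the centre line, 140 mm from the axis. The spokes stand 90 degrees apart, between the compartments; below the grip the space is free down to the worktop (or to the arrow tongue, 7 mm high).
- spoke_1 (a point): one of the four spokes: dark wooden end grip, 14 mm thick, centre line 81 mm above the worktop, from 118 to 164 mm from the axis (a 10 mm steel bar joins it to the hub, above the tray); this point lies on the centre line, 140 mm from the axis. The spokes stand 90 degrees apart, between the compartments; below the grip the space is free down to the worktop (or to the arrow tongue, 7 mm high).
- spoke_2 (a point): one of the four spokes: dark wooden end grip, 14 mm thick, centre line 81 mm above the worktop, from 118 to 164 mm from the axis (a 10 mm steel bar joins it to the hub, above the tray); this point lies on the centre line, 140 mm from the axis. The spokes stand 90 degrees apart, between the compartments; below the grip the space is free down to the worktop (or to the arrow tongue, 7 mm high).
- spoke_3 (a point): one of the four spokes: dark wooden end grip, 14 mm thick, centre line 81 mm above the worktop, from 118 to 164 mm from the axis (a 10 mm steel bar joins it to the hub, above the tray); this point lies on the centre line, 140 mm from the axis. The spokes stand 90 degrees apart, between the compartments; below the grip the space is free down to the worktop (or to the arrow tongue, 7 mm high).
- salt_shaker: salt shaker: grey pierced dome top, clear glass with grey below, 44 mm thick, 90 mm tall, in the left or the right compartment, a quarter turn (within some 20 degrees) from the arrow, between two spokes. Loose, origin at the centre of its underside; it rides on the tray, underside 30 mm above the worktop, about 50 mm from the axis.
- spice_a: spice jar with a yellow-brown cap and a dark label, 43 mm thick, 102 mm tall, in the compartment on the other side of the hub from the shaker. Loose, origin at the centre of its underside; it rides on the tray, underside 30 mm above the worktop, about 50 mm from the axis.
- spice_b: spice jar with a yellow-brown cap with a green top and a green label, 42 mm thick, 106 mm tall, in the compartment that is near the arrow at the start. Loose, origin at the centre of its underside; it rides on the tray, underside 30 mm above the worktop, about 50 mm from the axis.
- mug_yellow: yellow and red mug, 104 x 80 x 95 mm, loose on the worktop left of the carousel; origin at the underside. Leave alone.
- tuna_tin: flat round tin, 86 mm across, 40 mm high, loose on the worktop right of the carousel; origin at the centre of the underside. Leave alone.
- carousel_base: the whole carousel: fixed steel bearing (90 mm across, under the tray) and the turning tray, hub and spokes on it; origin on the axis at worktop level; does not turn. It cannot shift or tip. A microwave oven taller than the carousel stands close behind: its face is at x = 0.725 and it fills y from -0.27 to 0.125; the carousel's left side is clear of it.

How it is judged:
On the way, in this order (a step that is already met when the one before it is completed fails the run):
1. a finger pushes on a spoke ((contact force between the fingers and wheel_c0 above 0.3 N or contact force between the fingers and wheel_c1 above 0.3 N or contact force between the fingers and wheel_c2 above 0.3 N or contact force between the fingers and wheel_c3 above 0.3 N or contact force between the fingers and wheel_c4 above 0.3 N or contact force between the fingers and wheel_c5 above 0.3 N or contact force between the fingers and wheel_c6 above 0.3 N or contact force between the fingers and wheel_c7 above 0.3 N)), for 0.1 s.
2. the salt shaker has come round to the arrow (horizontal distance between salt_shaker and arrow_spot below 0.015 m), for 0.1 s.
At the end, for the whole second after the job is handed in: The shaker's centre is within 15 mm of the arrow spot (about 17 degrees of the arrow's line), the carousel is at rest, shaker and both spice jars stand upright on the tray (within 0.2 rad, within 70 mm of the axis), and the yellow mug and the flat tin are within 20 mm of their starts (horizontal distance between salt_shaker and arrow_spot below 0.015 m and velocity of joint wheel between -0.05 and 0.05 rad/s and angle between each of salt_shaker, spice_a, spice_b's own z axis and vertical below 0.2 rad and horizontal distance between each of salt_shaker, spice_a, spice_b and hub below 0.07 m and height (world z) of each of salt_shaker, spice_a, spice_b below 0.04 m and distance of each of mug_yellow, tuna_tin from where it was at the start of the episode below 0.02 m); the robot touches nothing.
It fails at once if the shaker or a spice jar is touched by the robot, lifted more than 15 mm or tipped more than 0.35 rad (contact force between any of the fingers, the arm and salt_shaker above 0.5 N or contact force between any of the fingers, the arm and spice_a above 0.5 N or contact force between any of the fingers, the arm and spice_b above 0.5 N or height (world z) of any of salt_shaker, spice_a, spice_b above 0.045 m or angle between any of salt_shaker, spice_a, spice_b's own z axis and vertical above 0.35 rad).
It fails at once if the robot presses on the tray or hub (over 1.5 N) and on no spoke ((contact force between the fingers and carousel_base above 1.5 N and not (contact force between the fingers and wheel_c0 above 0.3 N or contact force between the fingers and wheel_c1 above 0.3 N or contact force between the fingers and wheel_c2 above 0.3 N or contact force between the fingers and wheel_c3 above 0.3 N or contact force between the fingers and wheel_c4 above 0.3 N or contact force between the fingers and wheel_c5 above 0.3 N or contact force between the fingers and wheel_c6 above 0.3 N or contact force between the fingers and wheel_c7 above 0.3 N)) or (contact force between the arm and carousel_base above 1.5 N and not (contact force between the fingers and wheel_c0 above 0.3 N or contact force between the fingers and wheel_c1 above 0.3 N or contact force between the fingers and wheel_c2 above 0.3 N or contact force between the fingers and wheel_c3 above 0.3 N or contact force between the fingers and wheel_c4 above 0.3 N or contact force between the fingers and wheel_c5 above 0.3 N or contact force between the fingers and wheel_c6 above 0.3 N or contact force between the fingers and wheel_c7 above 0.3 N))).
It fails at once if a spoke is pinched or the carousel is pushed hard (over 18 N) (contact force between any of the fingers, the arm and carousel_base above 18 N).
It fails at once if the carousel is spun (over 3 rad/s) (velocity of joint wheel above 3 rad/s or velocity of joint wheel below -3 rad/s).
It fails at once if the yellow mug or the flat tin is moved more than 20 mm (distance of any of mug_yellow, tuna_tin from where it was at the start of the episode above 0.02 m).
It also fails if it takes over 45 s, if anything falls off the work surface, if the arm or the gripper's body presses on something with over 40 N, if the wrist force passes 120 N, or if a joint passes its speed limit or range.

## Working session

There is one attempt and no reset: what is moved stays moved. The work goes in short steps, Python scripts to look and compute and a tool call to move; the robot and the scene stay as the last step left them, time stands still between calls to the robot, and variables do not carry over. Pictures are saved under pics/ and viewed, at most 10 in all, crops included, and the job is handed in when it is done.

Besides the shell and the picture viewer there is one more tool, called after "Request:" as name(argument=value, ...) on one line, values as JSON. move_arm: Moves the arm, as the interface text tells. Shifts and turns lie within -1 to 1; 1 stands for 100 mm of shift or 45 degrees of turn. Its arguments: {"type":"object","properties":{"motion":{"type":"array","items":{"type":"number"}}},"required":["motion"]}

```bash
mkdir -p pics; cat > h.py <<'E'
import numpy as np, cv2
from bench import robot
def snap(n,f):
    im=robot.snapshot(n); cv2.imwrite(f'pics/{f}.png',im[:,:,::-1]); return im
def ray(n,u,v,z):
    c=robot.get_calibration(n); R=np.array(c['R']);t=np.array(c['t'])
    o=-R.T@t; d=R.T@np.array([(u-c['cx'])/c['fx'],(v-c['cy'])/c['fy'],1])
    return o+d*(z-o[2])/d[2]
def proj(n,X):
    c=robot.get_calibration(n); p=np.array(c['R'])@np.array(X)+np.array(c['t'])
    return np.array([c['fx']*p[0]/p[2]+c['cx'],c['fy']*p[1]/p[2]+c['cy']])
E
python3 - <<'E'
from h import *
snap('top','t0');snap('scene','s0')
o=robot.get_obs();print(o['tool_pos'],o['ee_rot'],o['time'],o['wrist_force'],o['width'])
for n in('top','scene'):
    c=robot.get_calibration(n);print(n,-np.array(c['R']).T@np.array(c['t']))
E
```

```text
[0.16694881 0.52349395 0.18164925] [-3.13964960e+00 -2.12480155e-04  2.83278891e+00] 0.1 [0.56911316 0.20523003 0.2054513 ] 0.09414987624854916
top [0.38798781 0.1637656  1.09914167]
scene [-0.10503034 -0.39359488  0.88736411]
```

View pics/t0.png

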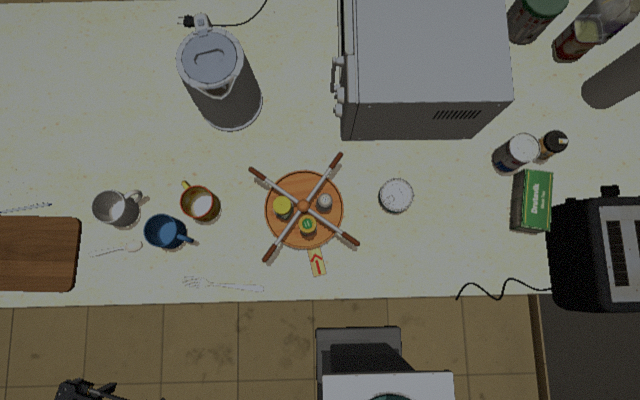

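View pics/s0.png

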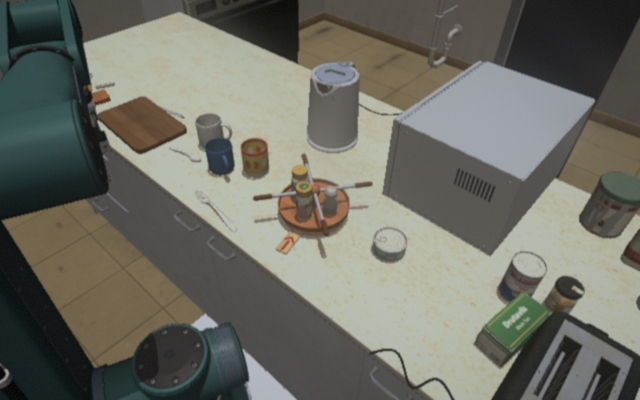

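The top view shows the carousel hub near (303,206), the shaker on the right at (325,201), jar a at (283,207), jar b at (307,226), and the arrow at (317,262). Spoke ends are near (250,170), (340,154), (265,261) and (357,244). The mug is at (200,203) and the tin at (396,195). The shaker has to go clockwise to reach the arrow.

```bash
cat >> h.py <<'E'
def masks(im):
    h=cv2.cvtColor(im,cv2.COLOR_RGB2HSV); return h
def meas(im):
    h=cv2.cvtColor(im,cv2.COLOR_RGB2HSV).astype(int); H,S,V=h[...,0],h[...,1],h[...,2]
    yy,xx=np.mgrid[:400,:640]; near=np.hypot(xx-304,yy-209)<80
    dark=((H<12)&(S>90)&(V<135)&near).astype('uint8')
    n,l,st,ce=cv2.connectedComponentsWithStats(dark)
    out=[]
    for i in range(1,n):
        if st[i,4]>=25: out.append((st[i,4],ce[i],ray('top',*ce[i],.081)[:2]))
    return out
E
python3 - <<'E'
from h import *
im=cv2.imread('pics/t0.png')[:,:,::-1].copy()
for a in meas(im): print(a[0],a[1].round(1),a[2].round(3))
cv2.imwrite('pics/t0c.png',cv2.resize(im[135:290,170:430,::-1],None,fx=3,fy=3,interpolation=cv2.INTER_CUBIC))
h=cv2.cvtColor(im,cv2.COLOR_RGB2HSV).astype(int)
red=((h[...,0]<8)|(h[...,0]>172))&(h[...,1]>130)&(h[...,2]>150)
red[:250]=0;red[280:]=0;red[:,:300]=0;red[:,335:]=0
y,x=np.nonzero(red);print('arrow',len(x),x.mean(),y.mean(),ray('top',x.mean(),y.mean(),.007))
E
```

```text
70 [335.6 160.2] [0.667 0.111]
68 [257.1 173.5] [0.638 0.303]
78 [350.3 238.8] [0.473 0.082]
74 [269.3 252.3] [0.446 0.275]
arrow 0 nan nan [nan nan nan]<stdin>:8: RuntimeWarning: Mean of empty slice.
  ret = ret.dtype.type(ret / rcount)
```

View pics/t0c.png

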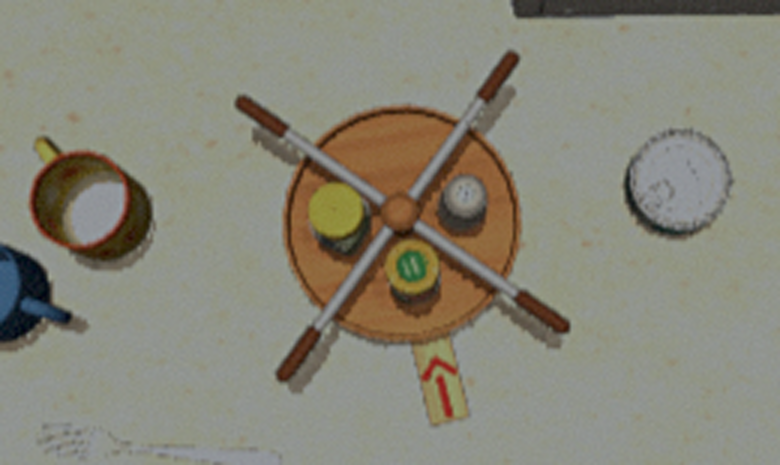

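The crop shows the shaker's top at crop (464,196), full image (324.7,200.3). The arrow tongue runs from about (433,343) to (449,421), full image (314.3,249.3) to (319.7,275.3).

```bash
python3 - <<'E'
from h import *
ax=np.array([.556,.1928])
def pol(p): d=p[:2]-ax; return np.hypot(*d).round(3),np.degrees(np.arctan2(d[1],d[0])).round(1)
for nm,u,v,z in [('shaker',324.7,200.3,.118),('arrow',317.3,264.3,.007),('tend',319.7,275.3,.007),('tin',396,195,.04),('mug',200,203,.095),('blue',165,231,.09),('hubtop',303.3,206,.097),
  ('s',335.6,160.2,.081),('s',257.1,173.5,.081),('s',350.3,238.8,.081),('s',269.3,252.3,.081)]:
    p=ray('top',u,v,z);print(nm,p.round(3),pol(p))
E
```

```text
shaker [0.561 0.141 0.118] (np.float64(0.052), np.float64(-84.7))
arrow [0.417 0.162 0.007] (np.float64(0.142), np.float64(-167.4))
tend [0.389 0.156 0.007] (np.float64(0.17), np.float64(-167.7))
tin [ 0.584 -0.04   0.04 ] (np.float64(0.235), np.float64(-83.3))
mug [0.566 0.437 0.095] (np.float64(0.245), np.float64(87.7))
blue [0.502 0.52  0.09 ] (np.float64(0.332), np.float64(99.4))
hubtop [0.552 0.192 0.097] (np.float64(0.004), np.float64(-164.2))
s [0.667 0.111 0.081] (np.float64(0.138), np.float64(-36.6))
s [0.638 0.303 0.081] (np.float64(0.138), np.float64(53.5))
s [0.473 0.082 0.081] (np.float64(0.138), np.float64(-126.9))
s [0.446 0.275 0.081] (np.float64(0.137), np.float64(143.4))
```

Request:
move_arm(motion=[0, 0, 0, -0.24, -0.17, 0, 0, 0, 0, 0, -0.24, -0.17, 0, 0, 0, 0, 0, -0.24, -0.17, 0, 0, 0, 0, 0, -0.24, -0.17, 0, 0, 0, 0, 0, -0.24, -0.17, 0, 0, 0, 0, 0, -0.24, -0.17, 0, 0, 0, 0, 0, -0.24, -0.17, 0, 0, 0, 0, 0, -0.24, -0.17, 0, 0, 0, 0, 0, -0.24, -0.17, 0, 0, 0, 0, 0, -0.24, -0.17, 0, 0, 0, 0, 0, -0.24, -0.17, 0, 0, 0, 0, 0, -0.24, -0.17, 0, 0])

```text
time: 1.1
tool_pos: [0.3799, 0.2407, 0.1822]
ee_rot: [-3.141, -0.001, 2.833]
wrist_force: [0.9, -0.6, -0.2]
width: 0.0174
finger_force: 0.0
```

Request:
move_arm(motion=[0, 0, 0, -0.23, -0.17, 0, 0, 0, 0, 0, -0.23, -0.17, 0, 0, 0, 0, 0, -0.23, -0.17, 0, 0, 0, 0, 0, -0.23, -0.17, 0, 0, 0, 0, 0, -0.23, -0.17, 0, 0, 0, 0, 0, -0.23, -0.17, 0, 0, 0, 0, 0, -0.23, -0.17, 0, 0, 0, 0, 0, -0.23, -0.17, 0, 0, 0, 0, 0, 0, 0, 0.15, 0, 0, 0, 0, 0, 0, 0.15, 0, 0, 0, 0, 0, 0, 0.1, 0, 0, 0, 0, 0, 0, 0, 0])

```text
time: 2.1
tool_pos: [0.5115, 0.0565, 0.1393]
ee_rot: [-3.14, -0.006, 2.833]
wrist_force: [-0.4, 0.8, -0.9]
width: 0.0003
finger_force: 0.0
```

```bash
python3 - <<'E'
from h import *
im=snap('scene','s1'); im2=snap('top','t1')
a=cv2.resize(im[120:320,180:480,::-1],(780,520)); cv2.imwrite('pics/s1c.png',a)
E
```

```text
(no output)
```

View pics/s1c.png

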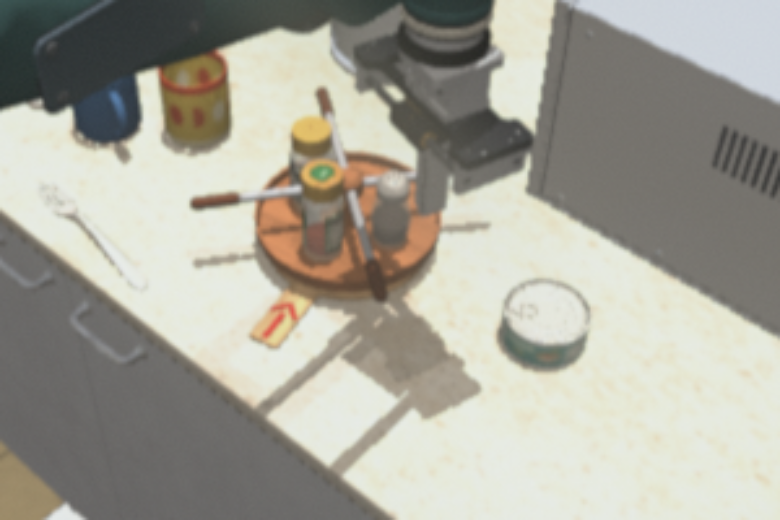

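The scene view shows the shut fingers at crop (432,205), clear to the right of the front-right spoke end at crop (375,280). Nothing has moved.

```bash
cat >> h.py <<'E'
def arc(a0,a1,n,r=.142,p0=None,yaw=2.833,ax=np.array([.556,.1928])):
    p=p0[:2]; rows=[]
    for a in np.linspace(a0,a1,n+1)[1:]:
        q=ax+r*np.array([np.cos(np.radians(a)),np.sin(np.radians(a))]); d=q-p
        x=round(10*(np.cos(yaw)*d[0]+np.sin(yaw)*d[1]),2); y=round(10*(np.sin(yaw)*d[0]-np.cos(yaw)*d[1]),2)
        p=p+np.array([np.cos(yaw)*x+np.sin(yaw)*y,np.sin(yaw)*x-np.cos(yaw)*y])/10
        rows.append((x,y))
    print(rows, p.round(4))
    return p
E
python3 - <<'E'
from h import *
o=robot.get_obs();p=o['tool_pos'];print(proj('scene',p),p)
for k in range(3): p=arc(-108-28*k,-136-28*k,12,p0=p)
E
```

```text
[345.16387833 206.77368669] [0.51303372 0.05688359 0.14228571]
[(np.float64(0.07), np.float64(0.01)), (np.float64(0.06), np.float64(0.0)), (np.float64(0.05), np.float64(0.01)), (np.float64(0.06), np.float64(0.01)), (np.float64(0.06), np.float64(0.01)), (np.float64(0.05), np.float64(0.01)), (np.float64(0.06), np.float64(0.02)), (np.float64(0.06), np.float64(0.01)), (np.float64(0.05), np.float64(0.02)), (np.float64(0.05), np.float64(0.02)), (np.float64(0.06), np.float64(0.03)), (np.float64(0.05), np.float64(0.03))] [0.4537 0.0947]
[(np.float64(0.05), np.float64(0.02)), (np.float64(0.05), np.float64(0.03)), (np.float64(0.04), np.float64(0.04)), (np.float64(0.05), np.float64(0.03)), (np.float64(0.05), np.float64(0.04)), (np.float64(0.04), np.float64(0.04)), (np.float64(0.04), np.float64(0.04)), (np.float64(0.04), np.float64(0.04)), (np.float64(0.04), np.float64(0.04)), (np.float64(0.04), np.float64(0.04)), (np.float64(0.03), np.float64(0.05)), (np.float64(0.04), np.float64(0.05))] [0.4191 0.154 ]
[(np.float64(0.03), np.float64(0.05)), (np.float64(0.03), np.float64(0.05)), (np.float64(0.02), np.float64(0.05)), (np.float64(0.03), np.float64(0.05)), (np.float64(0.02), np.float64(0.05)), (np.float64(0.02), np.float64(0.06)), (np.float64(0.02), np.float64(0.05)), (np.float64(0.01), np.float64(0.06)), (np.float64(0.02), np.float64(0.05)), (np.float64(0.01), np.float64(0.06)), (np.float64(0.01), np.float64(0.06)), (np.float64(0.01), np.float64(0.05))] [0.4166 0.222 ]
```

Request:
move_arm(motion=[0, 0, 0, 0, 0, 0.1, 0, 0, 0, 0, 0, 0, 0.15, 0, 0, 0, 0, 0, 0, 0.15, 0, 0, 0, 0, 0, 0, 0.15, 0, 0, 0, 0, 0, 0, 0.15, 0, 0, 0, 0, 0, 0, 0.05, 0, 0, 0, 0, 0, 0, 0, 0])

```text
time: 2.78
tool_pos: [0.5125, 0.0569, 0.0664]
ee_rot: [-3.141, -0.002, 2.833]
wrist_force: [-0.1, -0.4, 0.1]
width: 0.0005
finger_force: 0.0
```

Request:
move_arm(motion=[0, 0, 0, 0.06, 0.01, 0, 0, 0, 0, 0, 0.06, 0.0, 0, 0, 0, 0, 0, 0.05, 0.01, 0, 0, 0, 0, 0, 0.06, 0.01, 0, 0, 0, 0, 0, 0.06, 0.01, 0, 0, 0, 0, 0, 0.05, 0.01, 0, 0, 0, 0, 0, 0.06, 0.02, 0, 0, 0, 0, 0, 0.06, 0.01, 0, 0, 0, 0, 0, 0.05, 0.02, 0, 0, 0, 0, 0, 0.05, 0.02, 0, 0, 0, 0, 0, 0.06, 0.03, 0, 0, 0, 0, 0, 0.05, 0.03, 0, 0])

```text
time: 3.78
tool_pos: [0.4546, 0.0946, 0.0676]
ee_rot: [3.141, -0.0, 2.833]
wrist_force: [1.0, -1.1, -0.4]
width: 0.0004
finger_force: 0.0
```

```bash
python3 - <<'E'
from h import *
im=snap('scene','s2')
cv2.imwrite('pics/s2c.png',cv2.resize(im[120:320,180:480,::-1],(780,520)))
o=robot.get_obs();print(o['tool_pos'],o['wrist_force'])
E
```

```text
[0.45401637 0.09534901 0.06761963] [-0.38627851  0.46237002  0.50856607]
```

View pics/s2c.png

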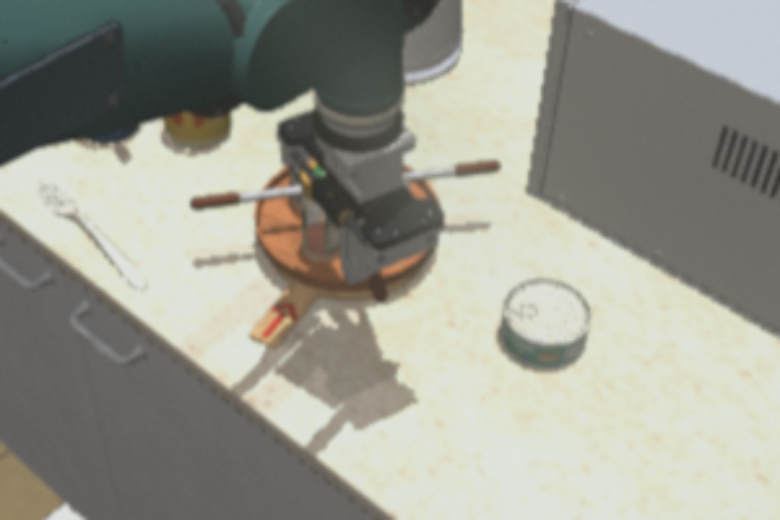

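The left grip still sits at crop (215,200), so the wheel has not turned. The finger seems to have passed over the front-right grip, so I'll check the heights across both views.

```bash
python3 - <<'E'
from h import *
im=snap('top','t2')
o=robot.get_obs();p=o['tool_pos'];print('tcp',proj('scene',p),proj('top',p))
for s in [(.667,.111),(.638,.303),(.473,.082),(.446,.275)]: print([proj('scene',(*s,z)).round(1) for z in(.081,.05)])
for a in meas(im): print(a[0],a[1].round(1),a[2].round(3))
s0=cv2.imread('pics/s0.png')[:,:,::-1].copy()
h=cv2.cvtColor(s0,cv2.COLOR_RGB2HSV).astype(int);m=((h[...,0]<12)&(h[...,1]>90)&(h[...,2]<135)).astype('uint8')
n,l,st,ce=cv2.connectedComponentsWithStats(m)
for i in range(1,n):
    if st[i,4]>20 and 240<ce[i][0]<380 and 140<ce[i][1]<250: print(st[i,4],ce[i].round(1))
s2=cv2.imread('pics/s2.png')
a=cv2.resize(s2[190:250,280:360],(640,480),interpolation=cv2.INTER_CUBIC);cv2.imwrite('pics/s2z.png',a)
E
```

```text
tcp [316.62741706 233.13160745] [344.83000141 247.06177793]
[array([364.2, 184.4]), array([363.2, 192.8])]
[array([305.6, 159.5]), array([305.7, 167.7])]
[array([325.6, 228. ]), array([325.2, 236.4])]
[array([263.8, 197.1]), array([264.6, 205.5])]
68 [335.6 160.3] [0.666 0.111]
71 [256.8 173.3] [0.638 0.304]
83 [269.2 252.6] [0.445 0.275]
45 [315.4 257.4] [0.431 0.166]
150 [254. 148.]
41 [262.3 196.6]
24 [300.9 209.4]
74 [324.1 226.6]
```

View pics/s2z.png

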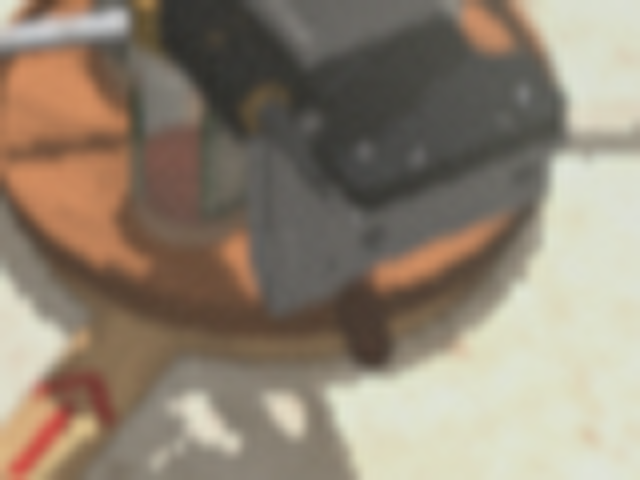

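The zoom shows the fingertip at about (315,229), some 4 px (about 15 mm) above where the reported TCP projects. The grip is unmoved at (325,228), so the tips went over the spoke. I'll raise, turn the gripper so its long side lies along the tangent, go back round and come down lower.

Request:
move_arm(motion=[0, 0, 0.155, 0, 0, -0.15, 0, 0, 0, 0.155, 0, 0, -0.15, 0, 0, 0, 0.155, 0, 0, -0.15, 0, 0, 0, 0.155, 0, 0, -0.15, 0, 0, 0, 0.155, 0, 0, 0, 0, 0, 0, 0.155, 0, 0, 0, 0, 0, 0, 0.155, 0, 0, 0, 0, 0, 0, 0.155, 0, 0, 0, 0, 0, 0, 0.155, 0, 0, 0, 0, 0, 0, 0.155, 0, 0, 0, 0, 0, 0, 0.155, 0, 0, 0, 0, 0, 0, 0.155, 0, 0, 0, 0])

```text
time: 4.88
tool_pos: [0.4553, 0.0941, 0.1276]
ee_rot: [3.141, 0.0, 1.366]
wrist_force: [-0.8, -0.6, 0.6]
width: 0.0
finger_force: 0.0
```

```bash
python3 - <<'E'
from h import *
o=robot.get_obs();p=o['tool_pos'];psi=o['ee_rot'][2];print(p,o['ee_rot'],o['joint_positions'])
q=np.array([.556,.1928])+.142*np.array([np.cos(np.radians(-104)),np.sin(np.radians(-104))])
d=q-p[:2];print(q,10*(np.cos(psi)*d[0]+np.sin(psi)*d[1]),10*(np.sin(psi)*d[0]-np.cos(psi)*d[1]))
im=snap('top','t3')
for a in meas(im): print(a[0],a[1].round(1),a[2].round(3))
E
```

```text
[0.45534281 0.09405362 0.12764478] [3.14142755e+00 6.63410867e-05 1.36580662e+00] [ 8.17454244e-02 -8.63424482e-02  1.65343389e+00 -1.10327581e-04
  1.57436162e+00  2.86734724e-01]
[0.52164709 0.05501801] -0.24721623449611316 0.7286205395761078
69 [335.6 160.4] [0.666 0.111]
75 [257.  173.3] [0.638 0.304]
83 [269.3 252.3] [0.446 0.275]
```

Request:
move_arm(motion=[0, 0, 0, -0.04, 0.12, 0, 0, 0, 0, 0, -0.04, 0.12, 0, 0, 0, 0, 0, -0.04, 0.12, 0, 0, 0, 0, 0, -0.04, 0.12, 0, 0, 0, 0, 0, -0.04, 0.12, 0, 0, 0, 0, 0, -0.04, 0.12, 0, 0, 0, 0, 0, 0, 0, 0.2, 0, 0, 0, 0, 0, 0, 0.2, 0, 0, 0, 0, 0, 0, 0.2, 0, 0, 0, 0, 0, 0, 0.2, 0, 0, 0, 0, 0, 0, 0.05, 0, 0, 0, 0, 0, 0, 0, 0])

```text
time: 5.93
tool_pos: [0.5198, 0.056, 0.0405]
ee_rot: [-3.137, 0.001, 1.372]
wrist_force: [-0.1, 0.5, -0.0]
width: 0.0004
finger_force: 0.0
```

```bash
python3 - <<'E'
from h import *
im=snap('scene','s4')
cv2.imwrite('pics/s4z.png',cv2.resize(im[150:250,270:400,::-1],(780,600),interpolation=cv2.INTER_CUBIC))
o=robot.get_obs();p=o['tool_pos'];print(p,o['ee_rot'],o['wrist_force'],proj('scene',p))
E
```

```text
[0.52108845 0.05608273 0.04228201] [-3.14026231e+00  1.91935310e-04  1.37183404e+00] [0.28763779 0.19545101 0.48509238] [345.16313164 233.23204027]
```

View pics/s4z.png

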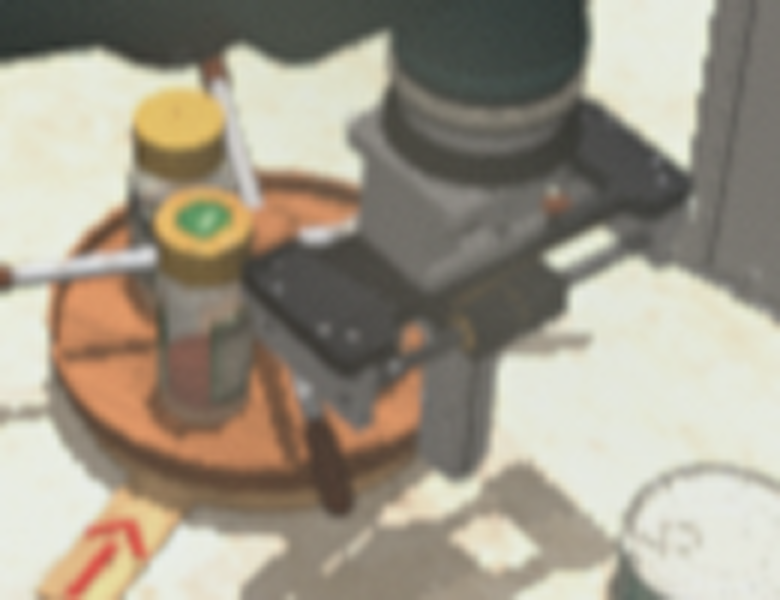

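The zoom shows the fingertip at crop (455,475), full image (345.8,229.2). That puts it at a true height of about 55 mm, below the grip and to its right.

```bash
cat >> h.py <<'E'
def arc2(p,psi,a0,a1,n,dpsi,r=.142,ax=np.array([.556,.1928])):
    p=np.array(p[:2])
    for a in np.linspace(a0,a1,n+1)[1:]:
        d=ax+r*np.array([np.cos(np.radians(a)),np.sin(np.radians(a))])-p
        M=np.array([[np.cos(psi),np.sin(psi)],[np.sin(psi),-np.cos(psi)]])
        s=(10*M@d).round(2); p=p+M.T@s/10; psi-=np.radians(dpsi); print(*s,end=' | ')
    print(p,np.degrees(psi)); return p,psi
E
python3 - <<'E'
from h import *
o=robot.get_obs();p=o['tool_pos'];psi=o['ee_rot'][2]
for k in range(3): p,psi=arc2(p,psi,-104-29*k,-133-29*k,12,1.8)
E
```

```text
-0.01 -0.05 | 0.01 -0.06 | 0.0 -0.06 | 0.01 -0.06 | 0.01 -0.06 | 0.0 -0.06 | 0.01 -0.06 | 0.01 -0.06 | 0.01 -0.06 | 0.01 -0.06 | 0.01 -0.06 | 0.01 -0.06 | [0.45871129 0.08913621] 57.00030048209588
0.01 -0.05 | 0.01 -0.06 | 0.02 -0.06 | 0.01 -0.06 | 0.02 -0.06 | 0.01 -0.06 | 0.02 -0.05 | 0.01 -0.06 | 0.02 -0.06 | 0.02 -0.06 | 0.01 -0.05 | 0.02 -0.06 | [0.42081141 0.14880845] 35.40030048209585
0.02 -0.06 | 0.02 -0.05 | 0.02 -0.06 | 0.02 -0.06 | 0.02 -0.05 | 0.03 -0.06 | 0.02 -0.05 | 0.02 -0.06 | 0.03 -0.05 | 0.02 -0.06 | 0.03 -0.05 | 0.02 -0.06 | [0.41641425 0.22027545] 13.800300482095846
```

Request:
move_arm(motion=[0, 0, 0.04, -0.01, -0.05, 0, 0, 0, 0, 0.04, 0.01, -0.06, 0, 0, 0, 0, 0.04, 0, -0.06, 0, 0, 0, 0, 0.04, 0.01, -0.06, 0, 0, 0, 0, 0.04, 0.01, -0.06, 0, 0, 0, 0, 0.04, 0, -0.06, 0, 0, 0, 0, 0.04, 0.01, -0.06, 0, 0, 0, 0, 0.04, 0.01, -0.06, 0, 0, 0, 0, 0.04, 0.01, -0.06, 0, 0, 0, 0, 0.04, 0.01, -0.06, 0, 0, 0, 0, 0.04, 0.01, -0.06, 0, 0, 0, 0, 0.04, 0.01, -0.06, 0, 0])

```text
time: 6.98
tool_pos: [0.4605, 0.0892, 0.0451]
ee_rot: [3.137, -0.002, 0.993]
wrist_force: [1.5, -0.4, -0.8]
width: 0.0006
finger_force: 0.5
```

```bash
cat >> h.py <<'E'
def status(f):
    im=snap('top',f); o=robot.get_obs(); p=o['tool_pos']; d=p[:2]-[.556,.1928]
    print(p.round(4),np.degrees(o['ee_rot'][2]).round(1),'r',np.hypot(*d).round(4),'th',np.degrees(np.arctan2(d[1],d[0])).round(1),o['wrist_force'].round(1) if hasattr(o['wrist_force'],'round') else o['wrist_force'])
    for a in meas(im):
        e=a[2]-[.556,.1928]; print(a[0],a[1].round(1),np.hypot(*e).round(3),np.degrees(np.arctan2(e[1],e[0])).round(1))
    return p,o['ee_rot'][2]
E
python3 -c "
from h import *
status('t5')"
```

```text
[0.4596 0.0901 0.0449] 56.9 r 0.1409 th -133.2 [-1.2  0.8  0.4]
71 [266.5 163.9] 0.137 39.6
72 [346. 169.] 0.138 -50.6
76 [258.5 243.2] 0.139 129.4
```

The spoke was caught and the wheel has turned 14° clockwise. The finger trails the spoke by about 7°.

Request:
move_arm(motion=[0, 0, 0.04, 0.01, -0.05, 0, 0, 0, 0, 0.04, 0.01, -0.06, 0, 0, 0, 0, 0.04, 0.02, -0.06, 0, 0, 0, 0, 0.04, 0.01, -0.06, 0, 0, 0, 0, 0.04, 0.02, -0.06, 0, 0, 0, 0, 0.04, 0.01, -0.06, 0, 0, 0, 0, 0.04, 0.02, -0.05, 0, 0, 0, 0, 0.04, 0.01, -0.06, 0, 0, 0, 0, 0.04, 0.02, -0.06, 0, 0, 0, 0, 0.04, 0.02, -0.06, 0, 0, 0, 0, 0.04, 0.01, -0.05, 0, 0, 0, 0, 0.04, 0.02, -0.06, 0, 0])

```text
time: 8.03
tool_pos: [0.4226, 0.1491, 0.0447]
ee_rot: [3.139, -0.004, 0.617]
wrist_force: [0.7, -0.7, 0.5]
width: 0.0002
finger_force: 0.5
```

```bash
python3 -c "
from h import *
p,s=status('t6');arc2(p,s,-162,-190,12,1.8)"
```

```text
[0.422  0.1503 0.0447] 35.3 r 0.1405 th -162.4 [-0.1  0.4  0.6]
69 [292.  151.2] 0.138 10.2
68 [359.2 194.1] 0.139 -79.9
74 [246.1 217. ] 0.139 100.2
0.0 -0.05 | 0.02 -0.05 | 0.02 -0.06 | 0.02 -0.05 | 0.02 -0.06 | 0.02 -0.05 | 0.02 -0.06 | 0.02 -0.05 | 0.03 -0.05 | 0.02 -0.06 | 0.02 -0.05 | 0.03 -0.05 | [0.4164935  0.21742489] 13.738552509368606
```

Request:
move_arm(motion=[0, 0, 0.04, 0.01, -0.06, 0, 0, 0, 0, 0.04, 0.02, -0.06, 0, 0, 0, 0, 0.04, 0.02, -0.06, 0, 0, 0, 0, 0.04, 0.02, -0.05, 0, 0, 0, 0, 0.04, 0.02, -0.06, 0, 0, 0, 0, 0.04, 0.02, -0.05, 0, 0, 0, 0, 0.04, 0.02, -0.06, 0, 0, 0, 0, 0.04, 0.02, -0.05, 0, 0, 0, 0, 0.04, 0.03, -0.05, 0, 0, 0, 0, 0.04, 0.02, -0.06, 0, 0, 0, 0, 0.04, 0.02, -0.05, 0, 0, 0, 0, 0.04, 0.03, -0.05, 0, 0])

```text
time: 9.08
tool_pos: [0.4157, 0.2186, 0.0441]
ee_rot: [3.141, -0.002, 0.241]
wrist_force: [-0.4, -1.2, 0.4]
width: 0.0003
finger_force: 0.5
```

```bash
python3 -c "
from h import *
p,s=status('t7');arc2(p,s,-190.8,-202.5,6,1.5)"
```

```text
[0.4161 0.2196 0.0441] 13.8 r 0.1425 th 169.1 [-0.1  1.2 -0.7]
70 [319.9 152.7] 0.138 -18.7
74 [248.8 189. ] 0.138 71.5
69 [357.7 222.2] 0.137 -108.6
0.02 -0.04 | 0.03 -0.04 | 0.02 -0.05 | 0.02 -0.04 | 0.02 -0.04 | 0.02 -0.05 | [0.42439355 0.24751049] 4.766945325092508
```

Request:
move_arm(motion=[0, 0, 0.03, 0.02, -0.04, 0, 0, 0, 0, 0.03, 0.02, -0.04, 0, 0, 0, 0, 0.03, 0.02, -0.05, 0, 0, 0, 0, 0.03, 0.02, -0.04, 0, 0, 0, 0, 0.03, 0.02, -0.04, 0, 0, 0, 0, 0.03, 0.02, -0.04, 0, 0, 0, 0, 0, 0, 0, 0, 0])

```text
time: 9.72
tool_pos: [0.4232, 0.2457, 0.0438]
ee_rot: [-3.141, -0.002, 0.101]
wrist_force: [0.3, 0.6, -0.5]
width: 0.001
finger_force: 0.0
```

```bash
python3 -c "
from h import *
p,s=status('t8')"
```

```text
[0.4229 0.2455 0.0436] 5.8 r 0.1432 th 158.4 [ 0.2  0.1 -0.1]
70 [330.4 156.8] 0.138 -30.3
66 [253.4 178.7] 0.138 60.0
77 [353.4 232.8] 0.137 -120.2
```

The wheel has turned 83.8°, as wanted. Now back off, up and away.

Request:
move_arm(motion=[0, 0, 0, 0, 0.07, 0, 0, 0, 0, 0, -0.05, 0.08, 0, 0, 0, 0, 0, -0.1, 0.08, 0, 0, 0, 0, 0, -0.1, 0, -0.1, 0, 0, 0, 0, 0, 0, -0.3, 0, 0, 0, 0, 0, 0, -0.3, 0, 0, 0, 0, 0, 0, -0.3, 0, 0, 0, 0, 0, 0, -0.3, 0, 0, 0, 0, 0, 0.3, -0.2, 0, 0, 0, 0, 0, 0.3, 0, 0, 0, 0, 0, 0, 0.3, 0, 0, 0, 0, 0, 0, 0, 0, 0])

```text
time: 10.77
tool_pos: [0.4086, 0.1257, 0.1935]
ee_rot: [3.139, -0.002, 0.094]
wrist_force: [0.1, 0.1, 0.1]
width: 0.0
finger_force: 0.0
```

```bash
python3 - <<'E'
from h import *
status('t9')
im=cv2.imread('pics/t9.png')
cv2.imwrite('pics/t9c.png',cv2.resize(im[135:290,170:430],None,fx=3,fy=3,interpolation=cv2.INTER_CUBIC))
E
```

```text
[0.4082 0.1278 0.1931] 5.5 r 0.1614 th -156.3 [ 0.9  0.7 -1.4]
72 [330.2 157. ] 0.138 -30.2
71 [253.3 178.6] 0.138 60.0
82 [274.5 256.3] 0.139 149.9
```

View pics/t9c.png

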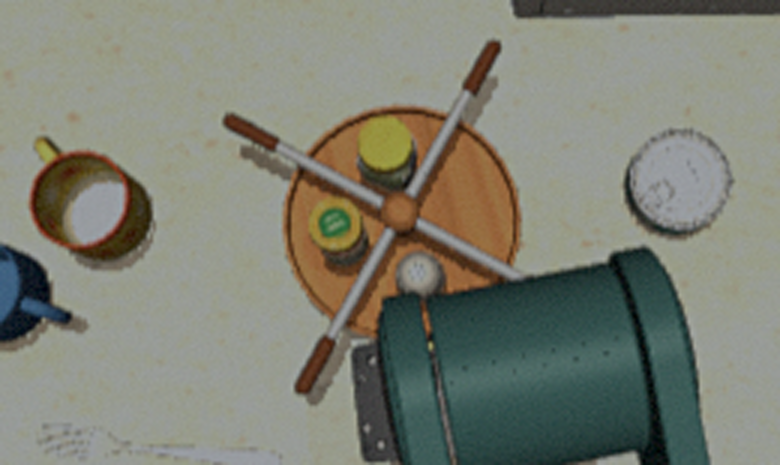

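The final view shows the shaker upright at crop (419,273), full image (309.7,226), between its spokes. The jars stand, the mug and tin are unmoved, and the arm is clear.

```bash
python3 - <<'E'
from h import *
p=ray('top',309.7,226,.118)[:2]; d=p-[.556,.1928]; t=np.array([.556,.1928])+.05*np.array([np.cos(np.radians(-167.6)),np.sin(np.radians(-167.6))])
e=np.hypot(*(p-t));print(p,np.hypot(*d),np.degrees(np.arctan2(d[1],d[0])),'err',e)
if e<.009: print(robot.close_job())
E
```

```text
[0.50163297 0.17729906] 0.056533649390981634 -164.08627550313682 err 0.007301785604293431
the job is handed in; nothing more can be done
None
```

The salt shaker now stands in line with the red arrow, about 7 mm from the arrow spot by camera (15 mm allowed); the jars are upright, the mug and tin look unmoved, the arm is clear, and the job is handed in with no verdict shown yet.

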